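Free and raise a plate in its mould through a lever guard

ROBOT

A 6-joint arm with a two-finger parallel gripper is mounted at the origin on the work surface. World frame = base frame: x ahead of the robot, y to its left, z up, the work surface at z = 0. Lengths are in m, angles in rad, forces in N, time in s.
With the tool pointing down it reaches from about 0.4 to 0.825 m from the base axis. Payload 7 kg.
Tool frame: the origin (TCP) lies midway between the tips of the shut fingers; the grasp point (between the pads) lies pinch_z behind it (pinch_z is the distance from the TCP to the grasp point, in m); z points along the fingers, y is the line along which they close (so a half turn about z gives the same grasp; the last joint's range is limited). The gripper opens to 88 mm and grips with 3 to 60 N. Pads are 19 mm wide; open, the fingers measure 130 mm over their backs; the gripper's body (78 mm by 193 mm) begins 47 mm behind the grasp point.
Start: joints at [1.445, 0.359, 0.012, 0, -1.224, -0.288], TCP at [0.271, 0.618, 0.227] pointing down, gripper open.
Joint ranges: [-3.07, 3.07], [-1.43, 2.12], [-1.02, 1.25], [-3.03, 1.67], [-3.05, -0], [-3.03, 3.03]. Speed limits (rad/s): [2.39, 2.39, 3.01, 3.14, 3.14, 3.14].

INTERFACE

Orientations are given as [roll, pitch, yaw] about the fixed x, y, z axes, in that order (R = Rz(yaw) Ry(pitch) Rx(roll)).
In Python, from cell import * gives the robot as it stands. The module is installed in compiled form; this text tells all that it offers.
- The arm moves only by the tool carry_out, never from a script. Its argument "deltas" is a list of rows, each an object with "travel": the shift along the tool's x, y, z in units of 0.1 m (1.0 is 0.1 m), a list of three; "rotation": the turn, a rotation vector about the tool's x, y, z in units of 90 degrees (1.0 is 90 degrees), a list of three. In form: [{"travel": [x, y, z], "rotation": [rx, ry, rz]}, ...]. A call has 1 to 5 rows; each row is the pose to reach, as a shift and turn from the pose commanded when the call began, along the tool's axes at that moment; what a row does not reach only later rows make up. A row lasts 1/8 s, in which the tool goes at most 62.5 mm and 10.7 degrees, less where a joint would pass 70% of its speed; a pose out of reach is approached as far as the arm can. A call with a number of a shift or a turn outside -1 to 1 is refused whole. A call with a gripper value outside its range is refused whole. "fingers" is the opening, from 0 (shut) to 1 (fully open), set as the call begins (left out, the last holds). The fingers move at their own pace and stop on an object; "force" is the grip in N (left out, the last holds). Time passes only in rows, so rows that repeat a pose let the fingers close. It gives the time, the measured TCP pose, the force, the opening and the grip force at its end, in the units of the state.
- state(): the state, without advancing time (a new reading comes with each control period).
- grab_frame(name): name is "scene" or "top" or "wrist"; returns a dict with "frame" (400x640x3 uint8, blue, green, red), "z_map" (400x640 float32, m along the optical axis (not along the pixel's ray), 0 where there is no reading), "fovy" (degrees; the focal length in pixels is half the picture's height over the tangent of half this angle, whatever the lens; pixels are square), "cx", "cy" (the principal point, pixels), "position" and "attitude" of the camera in the world; the wrist camera has in their place "hand_eye" (4x4, takes a point from camera to tool coordinates, whose origin is the TCP and whose axes are the flange's). Camera axes: x right, y down, z forward; pixel columns grow to the right and rows downward; lengths in m; the calibration is good to about 2 mm. A picture is of the moment at which its call begins: read the wrist's pose just before it.
- hand_in(): hands the job in; it is judged then, once.
The state is a dict: "t": time; "joints": joint angles; "qd": joint speeds; "tau": joint torques, N m; "position": TCP position; "tool_rot": TCP orientation; "ft_force": force on the tool from outside, world axes, zero at the start; "moment": the same for the moment, N m; "width": opening from 0.0 (shut) to 1.0 (fully open); "grip_force": force on a finger pad.
Only numpy, scipy, OpenCV 4.12 (cv2) and the standard library are available. Lean on these libraries where they do the work, as an engineer would, in place of code of your own. Each camera call takes 0.05 s, during which the arm holds its last target. There are 200 camera calls.

TASK

The dark plate is ready to come out of its plaster mould. Reach down through the guard's windows with the fingertips: first press the red lever all the way down to swing the clamp off the plate, then press the blue lever all the way down to raise the plate, and come back out. Do not touch the yellow guard, the plate or its clamp, and leave everything else on the bench where it is; nothing is to be picked up.

Things in the scene. Friction and masses are not known exactly. Their poses are not given: they have to be found in the camera images.
- machine: grey mould stand fixed on the table; base 390 x 270 x 20 mm; its front (-x of its frame) faces the robot. Origin on the table surface 150 mm behind the base's front edge. Round plaster mould (200 mm across, top 60 mm above the table) centred 125 mm along its +x; the guard stands at its front. The machine's x axis is level and it may be turned by up to 0.3 rad
- guard: yellow guard frame over the levers, its flat top 100 mm above the table, 6 mm thick, 120 mm (machine x) x 248 mm (machine y), on four corner legs. Origin at the middle of its top face; axes as the machine's. Two windows, each 90 mm (x) by 100 mm (y), centred at y = +62 mm and y = -62 mm, parted by a 24 mm wide bar; outer bars 12 to 15 mm wide. Must not be touched
- red_lever (a joint): red hand lever, hinge angle: 0 at rest (pad up), 0.30 rad at its bottom stop (pad down 27 mm); grows as the pad is pressed down. Stiff: the pad needs about 5 to 10 N downward all the way, and it stays where it is left. It swings the clamp finger off the plate as it goes down; fully down, the finger has turned 75 degrees
- blue_lever (a joint): blue hand lever, hinge angle: 0 at rest (pad up), 0.30 rad at its bottom stop (pad down 27 mm); grows as the pad is pressed down. Stiff: the pad needs about 5 to 10 N downward all the way, and it stays where it is left. It raises the plate as it goes down, 18 mm at full travel
- red_pad (a point): centre of the top of the red round pad (36 mm across, 12 mm thick) on the free end of the red lever, about 11 mm below the guard's top at rest and 38 mm below it fully pressed. The steel lever arm runs from it 90 mm horizontally away (+x of the machine) to its pivot, so the pad moves almost straight down. It lies at the middle of one of the guard's two windows; which window has which colour varies
- blue_pad (a point): centre of the top of the blue round pad (36 mm across, 12 mm thick) on the free end of the blue lever, about 11 mm below the guard's top at rest and 38 mm below it fully pressed. The steel lever arm runs from it 90 mm horizontally away (+x of the machine) to its pivot, so the pad moves almost straight down. It lies at the middle of one of the guard's two windows; which window has which colour varies
- plate: small dark grey plate with a white star, 154 mm across, 16 mm thick, loose in the mould on a lift pad, mass 0.2 to 0.45 kg; origin at the centre of its underside, 45 mm above the table at the start, 63 mm when fully raised
- clamp: steel clamp finger with a red tip, on a post 115 mm to the +y side of the mould's centre, reaching 63 mm inward over the plate's rim 67 to 80 mm above the table; origin on its upright pivot; it is driven by the red lever alone
- slip_jar: bystander: white screw-lid jar, 64 mm across, 85 mm tall; origin under its centre
- glaze_jar: bystander: blue jar with black lid, 60 mm across, 80 mm tall; origin under its centre
- mug: bystander: terracotta mug, 76 mm across, 85 mm tall; origin under its centre
- brush: bystander: paint brush lying flat, 180 mm long along its x axis
- rib: bystander: wooden throwing rib, 90 x 50 x 10 mm, lying flat; origin under its centre
- test_tile: bystander: white glazed test tile, 35 x 35 x 10 mm, lying flat on the stand's base beside the lever pivots; origin under its centre
- bowl: bystander: white bowl, 110 mm across, 50 mm tall; origin under its centre
There are look-alikes about, which are no part of the job. Of the things like the plate, leave any that is brown or pink; of the rest the smaller one is meant.

How it is judged:
By the outcome, as a careful person would: the job done as asked, in the order asked, and still so for the second after the job is handed in, with the robot touching nothing.
It also fails if it takes over 43 s, if anything falls off the work surface, if the arm or the gripper's body presses on something with over 40 N, if the wrist force passes 120 N, or if a joint passes its speed limit or range.

## Working session

There is one attempt and no reset: what is moved stays moved. The work goes in short steps, Python scripts to look and compute and a tool call to move; the robot and the scene stay as the last step left them, time stands still between calls to the robot, and variables do not carry over. Pictures are saved under pics/ and viewed, at most 10 in all, crops included, and the job is handed in when it is done.

Besides the shell and the picture viewer there is one more tool, called after "Call:" in YAML: its name, and indented under it one key for each argument. carry_out: Moves the arm, as the interface text tells. Shifts and turns lie within -1 to 1; 1 stands for 0.1 m of shift or 90 degrees of turn. Its arguments: {"type":"object","properties":{"deltas":{"type":"array"},"fingers":{"type":"number"},"force":{"type":"number"}},"required":["deltas"]}

```bash
mkdir -p pics; python3 - <<'E'
from cell import *
import cv2,pickle
s=state();print(s)
for n in("scene","top"):
    f=grab_frame(n);cv2.imwrite(f"pics/{n}0.png",f["frame"]);pickle.dump(f,open(n+".pkl","wb"))
    print(n,{k:f[k] for k in f if k not in("frame","z_map")})
E
```

```text
{'t': 0.0, 'joints': array([ 1.44507718e+00,  3.59401546e-01,  1.10534969e-02, -3.32917262e-04,
       -1.22410523e+00, -2.88109473e-01]), 'qd': array([ 9.89548248e-05,  1.24556351e-03,  4.13737824e-04, -8.91832149e-04,
       -4.52504765e-04,  5.57859371e-04]), 'tau': array([-1.33876292e-03, -5.82723141e+01,  2.93048537e+01,  6.99690789e+00,
        6.72890237e-03, -1.82873127e-04]), 'position': array([0.27125717, 0.61755968, 0.22561398]), 'tool_rot': array([ 3.13991507e+00, -1.70786729e-04, -4.13941858e-01]), 'ft_force': array([ 0.88879172, -0.55310807,  0.43080602]), 'moment': array([-0.07174498, -0.00417309, -0.02032562]), 'grip_force': 0.0, 'width': 0.9990092793968025}
scene {'fovy': 43.70324877479552, 'cx': 326.0572425158711, 'cy': 199.7151880757739, 'position': array([1.02389497, 0.59523069, 1.18363269]), 'attitude': array([-2.51306268,  0.00703769,  2.41518197])}
top {'fovy': 47.84518752274906, 'cx': 316.3165029925206, 'cy': 196.61214096304022, 'position': array([0.37624166, 0.01962928, 1.47983667]), 'attitude': array([-3.05141893, -0.02029172, -1.55661657])}
```

View pics/top0.png

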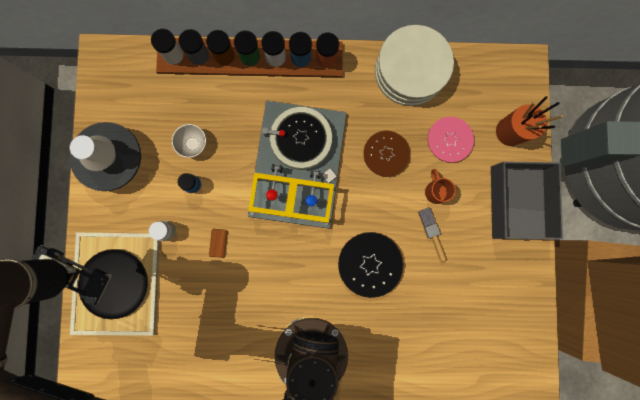

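View pics/scene0.png

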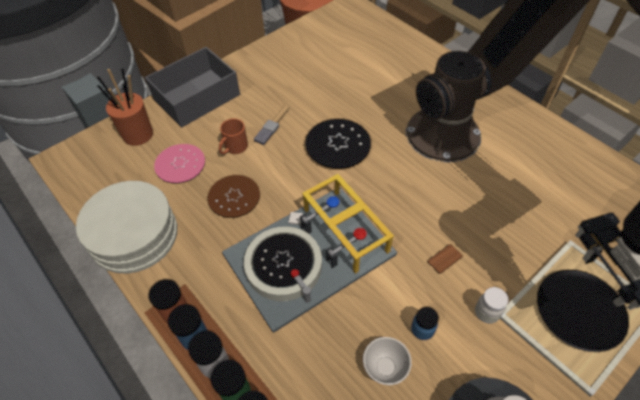

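The candidates for the plate, by pixel in the top view, are dark with a star in the mould (301,137), larger dark (371,265), brown (387,153) and pink (451,139). I choose the one in the mould. The red pad is at (272,195) and the blue pad at (312,200), both inside the yellow guard. The machine is turned slightly.

```bash
cat > h.py <<'E'
import numpy as np,cv2
from scipy.spatial.transform import Rotation as R
def cloud(f,T=None):
    h,w=f["z_map"].shape;F=h/2/np.tan(np.radians(f["fovy"])/2)
    v,u=np.mgrid[:h,:w];z=f["z_map"]
    p=np.stack([(u-f["cx"])/F*z,(v-f["cy"])/F*z,z],-1)
    if T is None: return p@R.from_euler("xyz",f["attitude"]).as_matrix().T+f["position"]
    p=p@f["hand_eye"][:3,:3].T+f["hand_eye"][:3,3]
    return p@R.from_euler("xyz",T["tool_rot"]).as_matrix().T+T["position"]
def masks(f):
    H=cv2.cvtColor(f["frame"],cv2.COLOR_BGR2HSV).astype(int);h,s,v=H[...,0],H[...,1],H[...,2]
    return dict(yellow=(h>20)&(h<32)&(s>190)&(v>110),red=((h<5)|(h>175))&(s>190)&(v>110),blue=(h>100)&(h<125)&(s>150)&(v>110))
def report(f,T=None):
    p=cloud(f,T);m=masks(f)
    for k in m:
        q=p[m[k]&(f["z_map"]>0)];print(k,len(q),end=" ")
        lo,hi=(.092,.112) if k=="yellow" else (.08,.1)
        q=q[(q[:,2]>lo)&(q[:,2]<hi)&(q[:,0]<.62)&(q[:,0]>.3)]
        if len(q)<8: print("few");continue
        if k=="yellow":
            r=cv2.minAreaRect((q[:,:2]*1000).astype(np.float32));print(r,np.median(q[:,2]))
        else: print(len(q),q.mean(0).round(4),((q.max(0)+q.min(0))/2).round(4),np.ptp(q,axis=0).round(3))
E
python3 - <<'E'
from h import *
import pickle,cell
print([x for x in dir(cell) if x[0]!='_'])
for n in("top","scene"):
    f=pickle.load(open(n+".pkl","rb"));print(n);report(f)
    c=f["frame"][90:240,230:430] if n=="top" else f["frame"][160:330,210:410]
    if n=="top":cv2.imwrite("pics/crop.png",cv2.resize(c,None,fx=4,fy=4,interpolation=cv2.INTER_CUBIC))
E
```

```text
['MotionError', 'grab_frame', 'hand_in', 'pinch_z', 'state']
top
yellow 1245 ((498.8798828125, 71.2968521118164), (247.6720428466797, 120.07174682617188), 82.50090789794922) 0.09929138273114746
red 107 85 [0.5069 0.1323 0.0883] [0.507  0.132  0.0879] [0.028 0.028 0.013]
blue 92 91 [0.4911 0.0103 0.0881] [0.4917 0.0095 0.0878] [0.031 0.031 0.016]
scene
yellow 1 few
red 94 67 [0.5085 0.1336 0.0896] [0.508  0.1341 0.0886] [0.027 0.025 0.009]
blue 92 92 [0.4917 0.0111 0.0886] [0.4907 0.0103 0.089 ] [0.033 0.03  0.011]
```

View pics/crop.png

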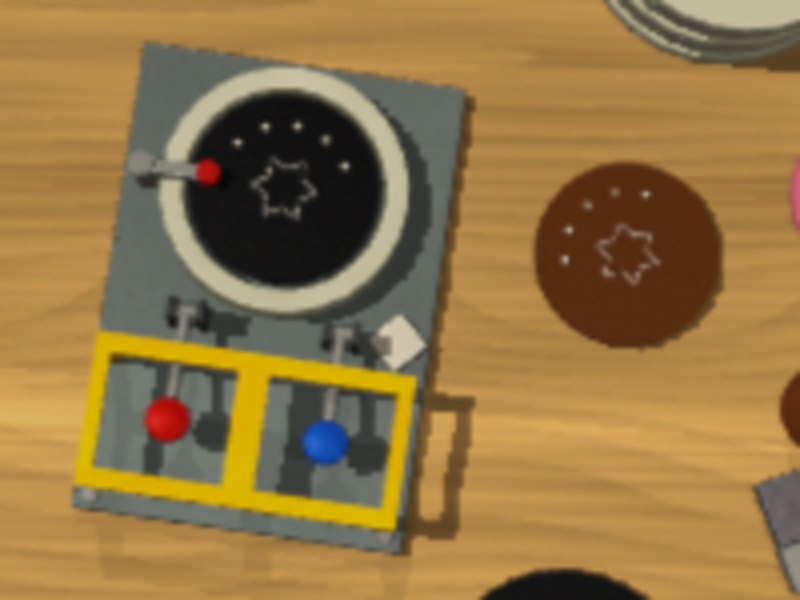

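The crop shows the chosen plate in the mould with the clamp's red tip over its rim. The red pad (167,420) and blue pad (325,440) are each centred in a window. Both cameras agree on the positions: red (0.507,0.132) and blue (0.491,0.010), with a machine yaw of about -0.131.

Call:
carry_out:
  deltas:
    - {"travel":[0.4,0.35,0],"rotation":[0,0,-0.09]}
    - {"travel":[0.8,0.7,0],"rotation":[0,0,-0.18]}
    - {"travel":[0.8,0.7,0],"rotation":[0,0,-0.18]}
  fingers: 0
  force: 20

```text
t: 0.48
position: [0.3175, 0.5188, 0.2269]
tool_rot: [3.141, 0.0, -0.132]
ft_force: [0.2, 0.7, 0.4]
width: 0.721
grip_force: 0.0
```

Call:
carry_out:
  deltas:
    - {"travel":[0.3,0.45,0],"rotation":[0,0,0]}
    - {"travel":[0.6,0.9,0],"rotation":[0,0,0]}
    - {"travel":[0.6,0.9,0],"rotation":[0,0,0]}

```text
t: 0.85
position: [0.365, 0.4224, 0.2267]
tool_rot: [3.141, 0.0, -0.134]
ft_force: [0.6, 0.6, -0.3]
width: 0.377
grip_force: 0.0
```

Call:
carry_out:
  deltas:
    - {"travel":[0.3,0.45,0],"rotation":[0,0,0]}
    - {"travel":[0.6,0.9,0],"rotation":[0,0,0]}
    - {"travel":[0.6,0.9,0],"rotation":[0,0,0]}

```text
t: 1.23
position: [0.4127, 0.326, 0.2266]
tool_rot: [3.141, 0.0, -0.134]
ft_force: [-0.4, -0.0, 0.4]
width: 0.042
grip_force: 0.0
```

Call:
carry_out:
  deltas:
    - {"travel":[0.3,0.45,0],"rotation":[0,0,0]}
    - {"travel":[0.6,0.9,0],"rotation":[0,0,0]}
    - {"travel":[0.6,0.9,0],"rotation":[0,0,0]}

```text
t: 1.6
position: [0.4606, 0.2293, 0.2264]
tool_rot: [3.141, 0.0, -0.134]
ft_force: [1.4, 0.7, 0.6]
width: 0.006
grip_force: 0.0
```

Call:
carry_out:
  deltas:
    - {"travel":[0.3,0.45,0],"rotation":[0,0,0]}
    - {"travel":[0.59,0.91,0],"rotation":[0,0,0]}
    - {"travel":[0.59,0.91,0],"rotation":[0,0,0]}
    - {"travel":[0.59,0.91,0],"rotation":[0,0,0]}

```text
t: 2.1
position: [0.5064, 0.1337, 0.2263]
tool_rot: [-3.142, 0.0, -0.131]
ft_force: [0.0, 0.3, -0.7]
width: 0.007
grip_force: 0.0
```

```bash
python3 - <<'E'
from cell import *
from h import *
s=state();print(pinch_z,s["position"],s["tool_rot"],s["width"]);f=grab_frame("wrist")
print(f["hand_eye"].round(3));report(f,s)
cv2.imwrite("pics/w1.png",f["frame"])
E
```

```text
0.0188 [0.50644502 0.13370218 0.22634439] [-3.14153209e+00  2.07637989e-04 -1.31303503e-01] 0.007147722022483742
[[ 0.    -0.952 -0.305  0.084]
 [ 1.     0.    -0.    -0.   ]
 [ 0.    -0.305  0.952 -0.159]
 [ 0.     0.     0.     1.   ]]
yellow 0 few
red 0 few
blue 0 few
```

View pics/w1.png

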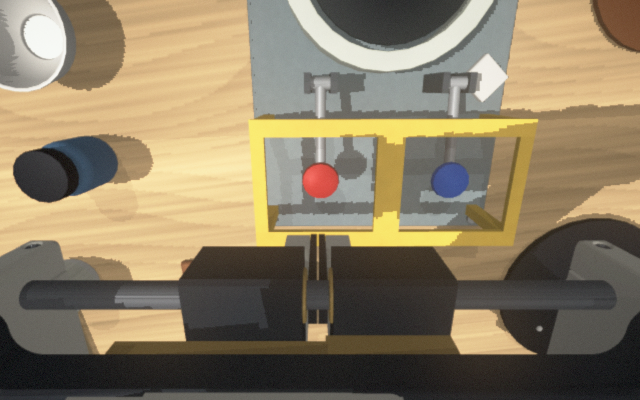

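The wrist view shows the red pad (320,180) straight ahead of the shut fingertips, the blue pad (450,180), and an upright guard at about x 250–538, y 118–246. The colours are lighter here, so I'll loosen the thresholds.

```bash
python3 - <<'E'
from cell import *
from h import *
s=state();f=grab_frame("wrist");p=cloud(f,s)
H=cv2.cvtColor(f["frame"],cv2.COLOR_BGR2HSV).astype(int)
for n,u,v in(("red",320,180),("blue",450,180)):
    m=np.zeros((400,640),bool);m[v-26:v+27,u-26:u+27]=1
    m&=(p[...,2]>.083)&(p[...,2]<.097)
    m&=abs(H[...,0]-H[v,u,0])<6 if n=="blue" else (H[...,1]>130)&((H[...,0]<8)|(H[...,0]>172))
    q=p[m];print(n,len(q),H[v,u],q.mean(0).round(4),((q.max(0)+q.min(0))/2).round(4),np.ptp(q,axis=0).round(3))
m=(H[...,0]>18)&(H[...,0]<33)&(H[...,1]>120)&(abs(p[...,2]-.1)<.006);m[260:]=0
print(m.sum(),cv2.minAreaRect((p[m][:,:2]*1000).astype(np.float32)),np.median(p[m][:,2]))
E
```

```text
red 973 [  2 170 225] [0.5075 0.1314 0.0892] [0.5065 0.1314 0.0882] [0.034 0.034 0.008]
blue 1037 [113 132 147] [0.4917 0.0097 0.0889] [0.4904 0.009  0.0878] [0.034 0.034 0.009]
14064 ((496.5707092285156, 69.43878936767578), (249.27639770507812, 121.06859588623047), 82.64330291748047) 0.10086973101746761
```

Call:
carry_out:
  deltas:
    - {"travel":[0,0.015,0.5],"rotation":[0,0,0]}
    - {"travel":[0,0.015,1.0],"rotation":[0,0,0]}
    - {"travel":[0,0.015,1.0],"rotation":[0,0,0]}
    - {"travel":[0,0.015,1.0],"rotation":[0,0,0]}

```text
t: 2.7
position: [0.5071, 0.1324, 0.1283]
tool_rot: [-3.141, -0.002, -0.129]
ft_force: [0.8, 0.4, 0.5]
width: 0.005
grip_force: 0.0
```

Call:
carry_out:
  deltas:
    - {"travel":[0,0,0.1],"rotation":[0,0,0]}
    - {"travel":[0,0,0.2],"rotation":[0,0,0]}
    - {"travel":[0,0,0.3],"rotation":[0,0,0]}
    - {"travel":[0,0,0.4],"rotation":[0,0,0]}
    - {"travel":[0,0,0.4],"rotation":[0,0,0]}

```text
t: 3.32
position: [0.5058, 0.1309, 0.0857]
tool_rot: [3.141, 0.001, -0.131]
ft_force: [0.8, 0.2, 0.3]
width: 0.006
grip_force: 0.0
```

Call:
carry_out:
  deltas:
    - {"travel":[0,0,0.05],"rotation":[0,0,0]}
    - {"travel":[0,0,0.1],"rotation":[0,0,0]}
    - {"travel":[0,0,0.1],"rotation":[0,0,0]}

```text
t: 3.7
position: [0.506, 0.1311, 0.0765]
tool_rot: [3.141, 0.0, -0.131]
ft_force: [0.4, -0.3, 0.9]
width: 0.007
grip_force: 0.1
```

```bash
python3 - <<'E'
from cell import *
import cv2,numpy as np
print(state()["ft_force"],state()["tau"])
a=grab_frame("wrist")["frame"];b=grab_frame("scene")["frame"][150:330,220:420]
cv2.imwrite("pics/w2.png",np.hstack([a[:,160:560],cv2.resize(b,(400,400),interpolation=cv2.INTER_CUBIC)]))
E
```

```text
[ 0.41042093 -0.30121076  0.93281132] [ 7.41568487e-02 -4.33448410e+01  2.21552342e+01  5.15812442e+00
  1.43916244e-01  1.59484513e-03]
```

View pics/w2.png

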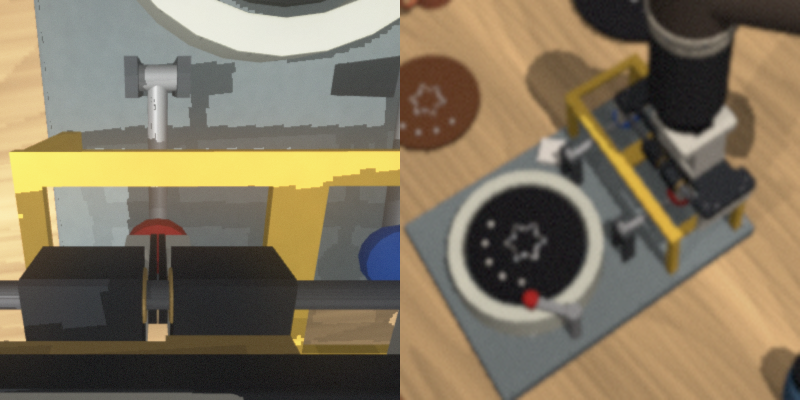

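The wrist view shows the fingertips on the red pad (157,235), clear of the guard bars. The clamp tip (530,298 in the right half) is starting to swing out, so the lever holds by friction. I'll continue in small steps.

Call:
carry_out:
  deltas:
    - {"travel":[0,0,0.04],"rotation":[0,0,0]}
    - {"travel":[0,0,0.08],"rotation":[0,0,0]}

```text
t: 4.05
position: [0.5063, 0.1312, 0.0689]
tool_rot: [-3.141, -0.001, -0.131]
ft_force: [-2.4, 0.0, 6.1]
width: 0.006
grip_force: 3.2
```

Call:
carry_out:
  deltas:
    - {"travel":[0,0,0.02],"rotation":[0,0,0]}
    - {"travel":[0,0,0.04],"rotation":[0,0,0]}

```text
t: 4.3
position: [0.5063, 0.1312, 0.0649]
tool_rot: [-3.141, -0.0, -0.131]
ft_force: [-3.4, 0.6, 9.5]
width: 0.007
grip_force: 4.9
```

Call:
carry_out:
  deltas:
    - {"travel":[0,0,0.02],"rotation":[0,0,0]}
    - {"travel":[0,0,0.02],"rotation":[0,0,0]}

```text
t: 4.55
position: [0.5065, 0.1312, 0.0643]
tool_rot: [-3.141, -0.001, -0.13]
ft_force: [-8.8, -0.6, 21.2]
width: 0.005
grip_force: 10.1
```

Call:
carry_out:
  deltas:
    - {"travel":[0,0,0.015],"rotation":[0,0,0]}
    - {"travel":[0,0,0.015],"rotation":[0,0,0]}

```text
t: 4.8
position: [0.5066, 0.1313, 0.0639]
tool_rot: [-3.141, -0.002, -0.13]
ft_force: [-13.1, -0.5, 31.6]
width: 0.011
grip_force: 15.9
```

The stop is reached: force rises to 32 N with no further travel. Next I'll retreat, check from a camera, and move to blue.

Call:
carry_out:
  deltas:
    - {"travel":[0,0,-0.2],"rotation":[0,0,0]}
    - {"travel":[0,0,-0.6],"rotation":[0,0,0]}
    - {"travel":[0,0,-0.95],"rotation":[0,0,0]}
    - {"travel":[0,0,-0.95],"rotation":[0,0,0]}

```text
t: 5.3
position: [0.508, 0.132, 0.159]
tool_rot: [-3.138, -0.005, -0.131]
ft_force: [1.1, 0.2, -1.2]
width: 0.006
grip_force: 0.0
```

Call:
carry_out:
  deltas:
    - {"travel":[0,0.3,0],"rotation":[0,0,0]}
    - {"travel":[0,0.62,0],"rotation":[0,0,0]}
    - {"travel":[0,0.62,0],"rotation":[0,0,0]}

```text
t: 5.68
position: [0.4972, 0.0679, 0.1553]
tool_rot: [3.141, 0.001, -0.133]
ft_force: [0.1, -0.0, -0.1]
width: 0.003
grip_force: 0.0
```

Call:
carry_out:
  deltas:
    - {"travel":[0,0.3,0],"rotation":[0,0,0]}
    - {"travel":[0,0.61,0],"rotation":[0,0,0]}
    - {"travel":[0,0.61,0],"rotation":[0,0,0]}
    - {"travel":[0,0.61,0],"rotation":[0,0,0]}

```text
t: 6.18
position: [0.4902, 0.0094, 0.1558]
tool_rot: [3.142, 0.0, -0.131]
ft_force: [0.3, 0.8, 0.0]
width: 0.003
grip_force: 0.0
```

```bash
python3 - <<'E'
from cell import *
from h import *
s=state();f=grab_frame("scene");p=cloud(f)
H=cv2.cvtColor(f["frame"],cv2.COLOR_BGR2HSV)
m=((H[...,0]<5)|(H[...,0]>175))&(H[...,1]>180)&(p[...,0]>.45)&(p[...,0]<.8)&(p[...,1]>0)&(p[...,1]<.3)
n,l,st,c=cv2.connectedComponentsWithStats(m.astype(np.uint8))
for i in range(1,n):
    if st[i,4]>8: print(c[i],st[i,4],np.median(p[l==i],0).round(3))
a=grab_frame("wrist")["frame"];b=f["frame"][150:330,220:420]
cv2.imwrite("pics/w3.png",np.hstack([a[:,120:520],cv2.resize(b,(400,400),interpolation=cv2.INTER_CUBIC)]))
E
```

```text
[358.94285714 238.95714286] 70 [0.509 0.134 0.062]
[284.7 296.9] 20 [0.762 0.14  0.08 ]
```

View pics/w3.png

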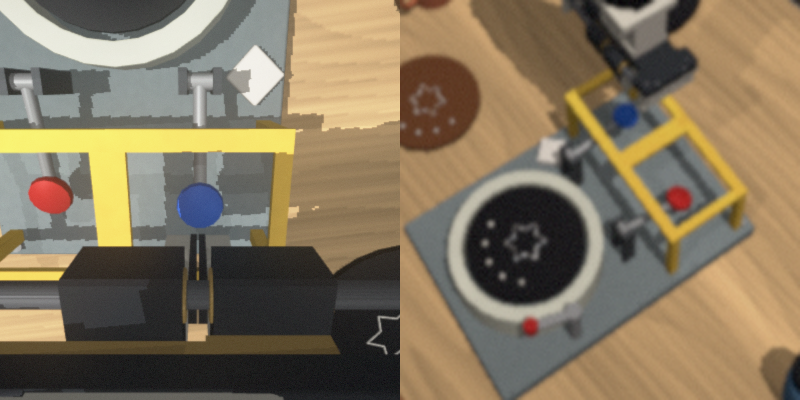

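The red pad is down at z 0.062, and the clamp tip (530,326) has swung off the plate. The fingertips are lined up with the blue pad (200,205).

Call:
carry_out:
  deltas:
    - {"travel":[0,0,0.25],"rotation":[0,0,0]}
    - {"travel":[0,0,0.5],"rotation":[0,0,0]}
    - {"travel":[0,0,0.6],"rotation":[0,0,0]}
    - {"travel":[0,0,0.7],"rotation":[0,0,0]}
    - {"travel":[0,0,0.7],"rotation":[0,0,0]}

```text
t: 6.9
position: [0.4901, 0.0095, 0.086]
tool_rot: [3.142, 0.0, -0.131]
ft_force: [-0.3, 0.2, 0.0]
width: 0.002
grip_force: 0.0
```

Call:
carry_out:
  deltas:
    - {"travel":[0,0,0.04],"rotation":[0,0,0]}
    - {"travel":[0,0,0.08],"rotation":[0,0,0]}
    - {"travel":[0,0,0.12],"rotation":[0,0,0]}

```text
t: 7.28
position: [0.4897, 0.0095, 0.0748]
tool_rot: [-3.141, 0.0, -0.131]
ft_force: [-7.0, 3.7, 10.0]
width: 0.002
grip_force: 5.0
```

Call:
carry_out:
  deltas:
    - {"travel":[0,0,0.03],"rotation":[0,0,0]}
    - {"travel":[0,0,0.06],"rotation":[0,0,0]}
    - {"travel":[0,0,0.09],"rotation":[0,0,0]}

```text
t: 7.65
position: [0.4897, 0.0095, 0.0657]
tool_rot: [-3.141, 0.0, -0.131]
ft_force: [-5.5, 3.7, 9.0]
width: 0.006
grip_force: 4.5
```

Call:
carry_out:
  deltas:
    - {"travel":[0,0,0.02],"rotation":[0,0,0]}
    - {"travel":[0,0,0.02],"rotation":[0,0,0]}

```text
t: 7.9
position: [0.4898, 0.0095, 0.0644]
tool_rot: [-3.141, -0.0, -0.131]
ft_force: [-9.2, 3.3, 16.0]
width: 0.003
grip_force: 8.3
```

Call:
carry_out:
  deltas:
    - {"travel":[0,0,0.02],"rotation":[0,0,0]}
    - {"travel":[0,0,0.02],"rotation":[0,0,0]}

```text
t: 8.15
position: [0.49, 0.0095, 0.0638]
tool_rot: [-3.141, -0.001, -0.13]
ft_force: [-14.6, 4.9, 33.1]
width: 0.008
grip_force: 16.6
```

```bash
python3 - <<'E'
from cell import *
print(state()["ft_force"],state()["position"])
E
```

```text
[-14.6209467    4.88452009  33.07349938] [0.48996833 0.00945573 0.06380024]
```

At its stop. Backing out and checking.

Call:
carry_out:
  deltas:
    - {"travel":[0,0,-0.2],"rotation":[0,0,0]}
    - {"travel":[0,0,-0.6],"rotation":[0,0,0]}
    - {"travel":[0,0,-1.0],"rotation":[0,0,0]}
    - {"travel":[0,0,-1.0],"rotation":[0,0,0]}

```text
t: 8.65
position: [0.4925, 0.0099, 0.1647]
tool_rot: [-3.138, -0.007, -0.131]
ft_force: [0.6, 0.3, -0.3]
width: 0.007
grip_force: 0.0
```

Call:
carry_out:
  deltas:
    - {"travel":[0,0,-0.4],"rotation":[0,0,0]}
    - {"travel":[0,0,-0.8],"rotation":[0,0,0]}
    - {"travel":[0,0,-0.8],"rotation":[0,0,0]}
    - {"travel":[0,0,-0.8],"rotation":[0,0,0]}

```text
t: 9.15
position: [0.4896, 0.0092, 0.2402]
tool_rot: [-3.141, 0.001, -0.131]
ft_force: [-0.3, -0.2, -0.5]
width: 0.008
grip_force: 0.0
```

```bash
python3 - <<'E'
from cell import *
from h import *
f=grab_frame("scene");p=cloud(f)
H=cv2.cvtColor(f["frame"],cv2.COLOR_BGR2HSV)
for k,m in (("red",(H[...,0]<5)|(H[...,0]>175)),("blue",(H[...,0]>100)&(H[...,0]<125))):
    m=m&(H[...,1]>150)&(p[...,0]>.45)&(p[...,0]<.8)&(p[...,1]>-.05)&(p[...,1]<.2)
    n,l,st,c=cv2.connectedComponentsWithStats(m.astype(np.uint8))
    for i in range(1,n):
        if st[i,4]>8: print(k,c[i],st[i,4],np.median(p[l==i],0).round(3))
g=np.array([.4989,.0713]);x=np.array([.9914,-.1306])
for o in(.17,.185,.2): # guard centre to mould centre, rough
    d=np.hypot(*(p[...,:2]-(g+o*x)).transpose(2,0,1));print(o,np.median(p[d<.03][:,2]))
b=f["frame"][130:330,200:420];cv2.imwrite("pics/end.png",cv2.resize(b,(660,600),interpolation=cv2.INTER_CUBIC))
E
```

```text
red [358.91666667 238.91666667] 84 [0.509 0.133 0.062]
red [284.41935484 296.48387097] 31 [0.762 0.138 0.079]
blue [332.38356164 207.24657534] 73 [0.493 0.012 0.063]
0.17 0.07948046896178862
0.185 0.07963374135755197
0.2 0.0794422010962299
```

View pics/end.png

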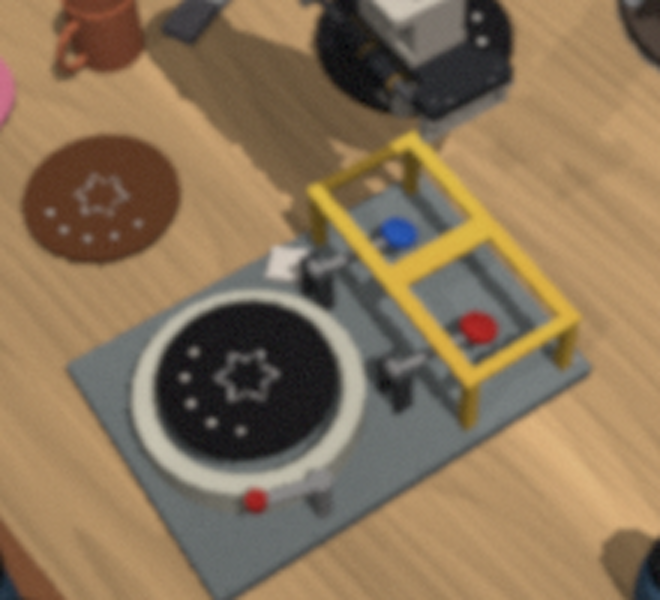

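The picture shows the plate (247,375) raised, its top at 79 mm as expected. The clamp (255,500) is off it, both pads are down, and the gripper is clear.

```bash
python3 -c "
from cell import *
print(hand_in())"
```

```text
the job is handed in; nothing more can be done
None
```

The job is done and handed in: I pressed the red lever to its stop, then the blue; the clamp is off, the plate is raised 18 mm, and the arm is clear (about 9 s of the 43 s used).

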